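# Snap the cap onto the oil bottle and keep it pressed

## Task

One of the two white oil bottles stands open and its black cap lies mouth-down on the worktop. Pick the cap up, set it straight on the open bottle's steel neck and press it down until it clicks, then keep pressing on past the click with about 12 N so that the rubber seal is squeezed about half, and finish while still holding and pressing the cap like that. Leave both bottles standing where they are.

Things in the scene. Friction and masses are not known exactly. Their poses are not given: they have to be found in the camera images.
- cap_center (a point): Centre (half-way up) of the loose black fluted round cap, 48 mm across (43 mm at the chamfered mouth edge) and 46 mm high, about 40 g, lying mouth-down at the start, so this point is then 23 mm above the worktop. z axis points up out of its closed top. Inside is a bore 38 mm wide and 33 mm deep; a stiff snap lip at the mouth, 5 mm high, narrows it to 33 mm.
- cap_mouth (a point): Centre of the loose cap's mouth, on its lower edge, 23 mm below cap_center. z axis points towards the closed top.
- neck_foot (a point): On the open bottle: point on its upright axis at the hard foot of the steel neck, 80 mm above the worktop. The neck is a stud 30 mm in diameter that rises 29 mm above this point. Four spring balls stand 3.5 mm out of it all round, centres 14.5 mm above the foot. Round the foot lies the black rubber seal, 43 mm across, its free top 7 mm above the foot.
- oil_bottle: The open bottle, white ceramic, round, 76 mm in diameter at the bottom, about 1.1 kg, loose on the worktop; shoulders slope in to 40 mm at the neck foot 80 mm up. Origin at the centre of its underside, z up.
- seal (a joint): How far the open bottle's rubber seal is squeezed, m: 0 free, 0.006 right down. It pushes back with 4 N per mm: at 12 N (0.003) the cap's mouth is 4 mm above the neck foot. Let go, a clicked cap stays about 6.5 mm above the foot.
- capped_center (a point): The other white bottle, same body, which already wears its black cap (131 mm tall in all, about 1.1 kg, loose): point on its axis 65 mm above its underside. Left alone.
- neck_top (a point): Centre of the neck's flat top, 29 mm above neck_foot; its edge is bevelled over the top 8 mm. The cap mouth coming down meets the balls about 18 mm above the foot, needs a push of 8 to 15 N to pass them, slides easily from about 14 mm, clicks at about 9.5 mm (the balls then draw it down with a few N) and after that squeezes the seal.

How it is judged (in metres and radians):
On the way, in this order (a step that is already met when the one before it is completed fails the run):
1. the cap is lifted by the fingers, its mouth more than 100 mm above the worktop (height (world z) of cap_mouth above 0.1 m and contact force between the fingers and cap above 1 N), for 0.1 s.
2. the cap has clicked on: lip below the balls, straight on the neck (z of cap_mouth in the frame of neck_foot below 0.0068 m and horizontal distance between cap_mouth and neck_foot below 0.004 m and angle between the z axis of cap and the z axis of oil_bottle, either way round below 0.1 rad), for 0.1 s.
At the end, for the whole second after the job is handed in: The cap sits straight (within 0.1 rad, 4 mm of the axis) and clicked on the open bottle, the fingers still press it so that the seal stays squeezed by 1.7 to 5.3 mm (about 7 to 21 N), the bottle stands upright within 40 mm of where it stood, and the capped bottle is within 30 mm of its place (z of cap_mouth in the frame of neck_foot below 0.0058 m and horizontal distance between cap_mouth and neck_foot below 0.004 m and angle between the z axis of cap and the z axis of oil_bottle, either way round below 0.1 rad and angle between cap_mouth's own z axis and vertical below 0.15 rad and value of joint seal between 0.0017 and 0.0053 m and contact force between the fingers and cap above 3 N and distance of oil_bottle from where it was at the start of the episode below 0.04 m and angle between oil_bottle's own z axis and vertical below 0.1 rad and distance of capped_center from where it was at the start of the episode below 0.03 m); the arm keeps its last pose, push and grip.
It fails at once if a bottle is tipped (angle between any of oil_bottle, capped_center's own z axis and vertical above 0.35 rad).
It also fails if it takes over 54 s, if anything falls off the work surface, if the arm or the gripper's body presses on something with over 40 N, if the wrist force passes 120 N, or if a joint passes its speed limit or range.

## Robot

A 6-joint arm with a two-finger parallel gripper is mounted at the origin on a cart in front of the work surface, level with it; the furniture and walls round the work are solid. World frame = base frame: x ahead of the robot, y to its left, z up, the work surface at z = 0. Lengths are in m, angles in degrees, forces in N, time in s.
With the tool pointing down it reaches from about 0.375 to 0.9 m from the base axis. Payload 3.1 kg.
Tool frame: the origin (TCP) lies where the fingers leave the gripper's body, on its centre line; the fingertips stand 70 mm ahead of it and the grasp point (between the pads) lies 51 mm ahead of it; z points along the fingers, y is the line along which they close (so a half turn about z gives the same grasp; the last joint's range is limited). The gripper opens to 87 mm and grips with 3 to 60 N. Pads are 19 mm wide; open, the fingers measure 117 mm over their backs; the gripper's body (75 mm by 190 mm) begins 51 mm behind the grasp point.
Start: joints at [-82.191, 30.224, 82.088, -0, 67.689, -10.227], TCP at [0.194, -0.594, 0.292] pointing down, gripper open.
Joint ranges: [-176.69, 176.69], [-43.24, 126.21], [12.49, 139.97], [-82, 262], [0, 151.66], [-163.58, 163.58]. Speed limits (degrees/s): [159.86, 159.86, 180, 180, 180, 180].

## Interface

Orientations are given as a 3x3 rotation matrix whose columns are the frame's x, y, z axes.
In Python, from rig import readout, capture, calibration, bot, look_for gives the robot as it stands. The module is installed in compiled form; this text tells all that it offers.
- The arm moves only by the shell command python3 -m pendant 'ROWS'. ROWS is JSON, a list of rows, each a list of 7 numbers: the shift along the tool's x, y, z normalised to -1 to 1, where 1 is 200 mm, then the turn, a rotation vector about the tool's x, y, z normalised to -1 to 1, where 1 is 180 degrees, then the closure, from -1 (fully open) to 1 (shut). In form: [[dx, dy, dz, ax, ay, az, grip], ...]. A call has 1 to 8 rows; each row is the pose to reach, as a shift and turn from the pose commanded when the call began, along the tool's axes at that moment, turning the shorter way round; what a row does not reach only later rows make up. A row lasts 1/10 s, in which the tool goes at most 50 mm and 8.59 degrees, less where a joint would pass 70% of its speed; a pose out of reach is approached as far as the arm can. A call with a number of a shift or a turn outside -1 to 1 is refused whole. A call with a gripper value outside its range is refused whole. The fingers move at their own pace and stop on an object; the grip force is fixed at half the most. Time passes only in rows, so rows that repeat a pose let the fingers close. It gives the time, the measured TCP pose, the force, the opening and the grip force at its end, in the units of the state.
- readout.read_state(): the state, without advancing time (a new reading comes with each control period).
- capture(name): name is "scene" or "top"; returns (picture, depth): 420x560x3 uint8, red, green, blue; 420x560 float32, m along the optical axis (not along the pixel's ray), 0 where there is no reading.
- calibration(name): a dict with "mtx" (3x3 intrinsics, pixels), "T" (4x4, takes a point from camera to world coordinates). Camera axes: x right, y down, z forward; pixel columns grow to the right and rows downward; lengths in m; the calibration is good to about 2 mm. A picture is of the moment at which its call begins. calibration takes no time and is no camera call.
- bot.hand_in(): hands the job in; it is judged then, once.
Trained networks look in the newest picture that a camera, given by its name, has taken for a name from the list of things; names that differ only in an ending like _2 or _b are one class to them, and where a whole thing is asked for, a point or a joint stands for the part that bears it (a point fixed in the world has none). Each returns a list of dicts, best first, with "conf" (0 to 1); they miss things now and then, are a little off and sometimes report something else, mostly with a low value. They report only what shows in the picture. A call takes as long as a camera call.
- look_for(thing, camera): "extent" ([left, top, right, bottom] in pixels, round what is visible of it).
The state is a dict: "time_s": time; "joint_positions": joint angles; "qvel": joint speeds; "tau": joint torques, N m; "position": TCP position; "tcp_rot": TCP orientation; "force": force on the tool from outside, world axes, zero at the start; "moment": the same for the moment, N m; "opening": opening from 0.0 (shut) to 1.0 (fully open); "grasp_force": force on a finger pad.
Only numpy, scipy, OpenCV 4.12 (cv2) and the standard library are available. Lean on these libraries where they do the work, as an engineer would, in place of code of your own. Each camera call takes 0.05 s, during which the arm holds its last target. There are 200 camera calls.

## Working session

There is one attempt and no reset: what is moved stays moved. The work goes in short steps, Python scripts to look and compute and a shell command to move; the robot and the scene stay as the last step left them, time stands still between calls to the robot, and variables do not carry over. Pictures are saved under pics/ and viewed, at most 10 in all, crops included, and the job is handed in when it is done.

```bash
mkdir -p pics; python3 - <<'E'
from rig import *
import cv2,numpy as np
print(readout.read_state())
for n in("scene","top"):
    p,d=capture(n); cv2.imwrite(f"pics/{n}0.png",p[:,:,::-1]); np.savez(f"{n}0.npz",p=p,d=d)
    for t in("cap_center","oil_bottle","capped_center","neck_foot"):
        print(n,t,[(r['conf'],r['extent']) for r in look_for(t,n)])
    c=calibration(n);print(c['mtx'].round(1).tolist(),c['T'].round(4).tolist())
E
```

```text
{'time_s': 0.0, 'joint_positions': array([-8.21933500e+01,  3.02786880e+01,  8.21560599e+01, -1.07926801e-03,
        6.76895552e+01, -1.02279633e+01]), 'qvel': array([ 0.05165532,  0.03241577,  0.0472233 , -0.07183131, -0.04579149,
       -0.00854018]), 'tau': array([-2.86182032e-03, -4.40048003e+01, -1.76588827e+01,  6.34000800e-02,
        5.84216136e-02, -1.52176181e-04]), 'position': array([ 0.19343125, -0.59370038,  0.29127627]), 'tcp_rot': array([[ 9.50867498e-01,  3.09597972e-01, -3.11949250e-04],
       [ 3.09597910e-01, -9.50865145e-01,  2.14702388e-03],
       [ 3.68092568e-04, -2.13811406e-03, -9.99997646e-01]]), 'force': array([0.18464502, 0.27177996, 0.21965499]), 'moment': array([0.0579596 , 0.00099084, 0.0238278 ]), 'grasp_force': 0.0, 'opening': 1.0036419122269997}
scene cap_center [(0.68, [284.0, 227.2, 313.6, 260.7])]
scene oil_bottle [(0.95, [312.9, 163.1, 350.6, 222.8])]
scene capped_center [(0.96, [181.5, 240.4, 230.7, 336.3]), (0.51, [312.6, 163.1, 347.1, 222.5])]
scene neck_foot [(0.8, [308.5, 165.1, 351.2, 215.9])]
[[466.2, 0.0, 278.8], [0.0, 466.2, 216.6], [0.0, 0.0, 1.0]] [[-0.8332, -0.2828, 0.4752, 0.0726], [-0.5528, 0.4046, -0.7285, 0.611], [0.0138, -0.8697, -0.4935, 0.4937], [0.0, 0.0, 0.0, 1.0]]
top cap_center [(0.81, [282.4, 222.4, 309.4, 250.1])]
top oil_bottle [(0.48, [366.2, 198.8, 408.3, 239.4])]
top capped_center [(0.96, [149.9, 203.5, 198.4, 240.6])]
top neck_foot [(0.75, [367.3, 196.0, 413.9, 238.3])]
[[473.2, 0.0, 283.7], [0.0, 473.2, 215.2], [0.0, 0.0, 1.0]] [[-0.0118, -0.9959, 0.0896, 0.3978], [-0.9999, 0.012, 0.0024, -0.0012], [-0.0035, -0.0896, -0.996, 0.9485], [0.0, 0.0, 0.0, 1.0]]
```

View pics/top0.png

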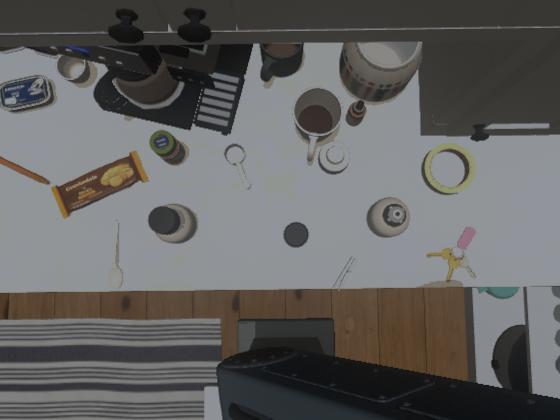

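View pics/scene0.png

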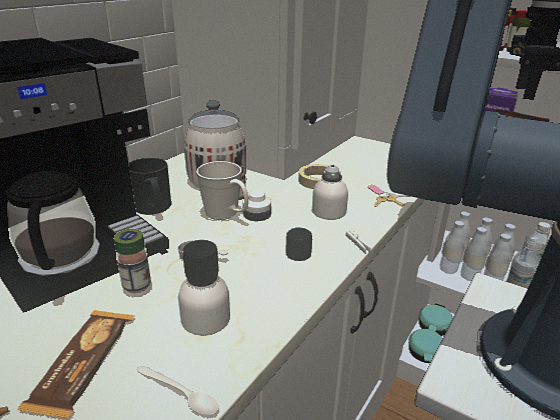

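```bash
cat > h.py <<'E'
import numpy as np
from rig import *
def cloud(n,d,ext,pad=4):
    c=calibration(n);K=c['mtx'];T=c['T']
    l,t,r,b=[int(x) for x in ext]
    v,u=np.mgrid[t-pad:b+pad+1,l-pad:r+pad+1]; z=d[t-pad:b+pad+1,l-pad:r+pad+1]
    P=np.stack([(u-K[0,2])/K[0,0]*z,(v-K[1,2])/K[1,1]*z,z],-1)[z>0]
    return P@T[:3,:3].T+T[:3,3]
def show(P,bands):
    for a,b in bands:
        q=P[(P[:,2]>a)&(P[:,2]<b)]
        if len(q)>3:print((a,b),len(q),'mid',((q.max(0)+q.min(0))/2).round(4)[:2],'mean',q.mean(0).round(4),'ext',np.ptp(q,axis=0).round(4))
E
python3 - <<'E'
from h import *
E={'top':{'cap':[282,222,309,250],'oil':[367,197,413,239],'capped':[150,203,198,240]},'scene':{'cap':[284,227,313,260],'oil':[312,163,350,222],'capped':[181,240,230,336]}}
for n in E:
    d=np.load(n+'0.npz')['d']
    for k,e in E[n].items():
        print(n,k);show(cloud(n,d,e),[(-.01,.004),(.01,.035),(.038,.052),(.01,.07),(.102,.116),(.12,.14)])
E
```

```text
top cap
(-0.01, 0.004) 811 mid [ 0.4413 -0.0222] mean [ 4.395e-01 -2.210e-02  4.000e-04] ext [0.0731 0.0713 0.0088]
(0.01, 0.035) 8 mid [ 0.4311 -0.0155] mean [ 0.4244 -0.0159  0.0261] ext [0.0254 0.0367 0.0224]
(0.038, 0.052) 479 mid [ 0.443  -0.0211] mean [ 0.4421 -0.0209  0.0461] ext [0.046  0.0442 0.012 ]
(0.01, 0.07) 495 mid [ 0.4424 -0.0212] mean [ 0.4418 -0.0206  0.0456] ext [0.0481 0.0483 0.0393]
top oil
(-0.01, 0.004) 1397 mid [ 0.4753 -0.2128] mean [ 4.741e-01 -2.171e-01  4.000e-04] ext [0.1024 0.1122 0.0103]
(0.01, 0.035) 86 mid [ 0.4707 -0.1829] mean [ 0.4617 -0.1731  0.023 ] ext [0.0699 0.0407 0.0246]
(0.038, 0.052) 93 mid [ 0.473  -0.1987] mean [ 0.4624 -0.177   0.047 ] ext [0.0729 0.0725 0.0138]
(0.01, 0.07) 668 mid [ 0.4726 -0.1993] mean [ 0.4685 -0.1875  0.0555] ext [0.0737 0.0737 0.0598]
(0.102, 0.116) 191 mid [ 0.4728 -0.2011] mean [ 0.4727 -0.1997  0.107 ] ext [0.0271 0.0275 0.0106]
top capped
(-0.01, 0.004) 1092 mid [0.4736 0.2224] mean [0.4776 0.2176 0.0005] ext [0.0925 0.1147 0.0088]
(0.01, 0.035) 91 mid [0.4627 0.1974] mean [0.4575 0.1855 0.0229] ext [0.0678 0
[... 1166 characters left out ...]
xt [0.2088 0.2513 0.0599]
(0.102, 0.116) 56 mid [ 0.4712 -0.1981] mean [ 0.47   -0.1966  0.1057] ext [0.0249 0.0179 0.0065]
scene capped
(-0.01, 0.004) 2150 mid [0.5354 0.1344] mean [ 0.5153  0.1394 -0.001 ] ext [0.2711 0.2732 0.0087]
(0.01, 0.035) 766 mid [0.5266 0.1599] mean [0.4656 0.2132 0.0217] ext [0.2015 0.1841 0.025 ]
(0.038, 0.052) 427 mid [0.4587 0.2182] mean [0.4446 0.2339 0.0456] ext [0.0649 0.0674 0.014 ]
(0.01, 0.07) 2026 mid [0.5266 0.1599] mean [0.4544 0.2244 0.0422] ext [0.2015 0.1841 0.06  ]
(0.102, 0.116) 291 mid [0.4611 0.2184] mean [0.4522 0.2266 0.1089] ext [0.042  0.0392 0.0138]
(0.12, 0.14) 681 mid [0.4642 0.2138] mean [0.4608 0.2176 0.1285] ext [0.0469 0.0474 0.0116]
```

The top view shows the cap at about (296,235), the open bottle at (390,216) with its bare neck, and the capped bottle at (165,221). The scene view agrees. Depth puts the cap at (0.442, -0.0205) and the neck at (0.4725, -0.200), and the sizes and heights fit. I'm moving above the cap.

```bash
python3 -m pendant '[[0.69,-0.78,0,0,0,0,-1],[0.69,-0.78,0,0,0,0,-1],[0.69,-0.78,0,0,0,0,-1],[0.69,-0.78,0,0,0,0,-1],[0.69,-0.78,0,0,0,0,-1],[0.69,-0.78,0,0,0,0,-1]]'
python3 -m pendant '[[0.69,-0.78,0,0,0,0,-1],[0.69,-0.78,0,0,0,0,-1],[0.69,-0.78,0,0,0,0,-1],[0.69,-0.78,0,0,0,0,-1],[0.69,-0.78,0,0,0,0,-1],[0.69,-0.78,0,0,0,0,-1]]'
python3 -m pendant '[[0.69,-0.78,0.5,0,0,0,-1],[0.69,-0.78,0.5,0,0,0,-1],[0.69,-0.78,0.5,0,0,0,-1],[0.69,-0.78,0.5,0,0,0,-1],[0.69,-0.78,0.5,0,0,0,-1],[0.69,-0.78,0.5,0,0,0,-1],[0.69,-0.78,0.5,0,0,0,-1],[0.69,-0.78,0.5,0,0,0,-1]]'
python3 - <<'E'
from rig import *
import numpy as np
s=readout.read_state();R=s['tcp_rot'];p=s['position'];print(p,R.round(4).tolist())
print('to grasp',(R.T@(np.array([.442,-.0205,.079])-p)/.2).round(4))
E
```

```text
time_s: 1.1
position: [0.2771, -0.4018, 0.2927]
tcp_rot: [[0.95, 0.312, 0.0], [0.312, -0.95, -0.0], [-0.0, 0.0, -1.0]]
force: [0.3, -0.6, 1.6]
opening: 1.001
grasp_force: 0.0
time_s: 1.7
position: [0.3603, -0.2127, 0.2926]
tcp_rot: [[0.95, 0.312, 0.001], [0.312, -0.95, -0.002], [0.0, 0.002, -1.0]]
force: [0.4, -1.0, 0.1]
opening: 0.999
grasp_force: 0.0
time_s: 2.5
position: [0.4432, -0.0233, 0.1926]
tcp_rot: [[0.952, 0.307, 0.002], [0.307, -0.952, -0.001], [0.001, 0.001, -1.0]]
force: [-0.3, 0.6, 0.0]
opening: 1.0
grasp_force: 0.0
[ 0.44316689 -0.02328932  0.19257907] [[0.9516, 0.3072, 0.0015], [0.3072, -0.9516, -0.001], [0.0012, 0.0014, -1.0]]
to grasp [-0.0019 -0.0159  0.5679]
```

```bash
python3 -m pendant '[[0,-0.015,0.2,0,0,0,-1],[0,-0.015,0.4,0,0,0,-1],[0,-0.015,0.5,0,0,0,-1],[0,-0.015,0.57,0,0,0,-1],[0,-0.015,0.57,0,0,0,-1],[0,-0.015,0.57,0,0,0,-1]]'
python3 -m pendant '[[0,0,0,0,0,0,1],[0,0,0,0,0,0,1],[0,0,0,0,0,0,1],[0,0,0,0,0,0,1],[0,0,0,0,0,0,1],[0,0,0,0,0,0,1],[0,0,0,0,0,0,1],[0,0,0,0,0,0,1]]'
python3 -m pendant '[[0,0,-0.1,0,0,0,1],[0,0,-0.3,0,0,0,1],[0,0,-0.5,0,0,0,1],[0,0,-0.7,0,0,0,1],[0,0,-0.75,0,0,0,1],[0,0,-0.75,0,0,0,1],[0,0,-0.75,0,0,0,1]]'
python3 - <<'E'
from h import *
import cv2
p,d=capture("scene");s=readout.read_state();print(s['position'],s['opening'],s['grasp_force'],s['tcp_rot'].round(4).tolist())
cv2.imwrite("pics/s1.png",p[:,:,::-1])
print(look_for("cap_center","scene"))
E
```

```text
time_s: 3.1
position: [0.4419, -0.0196, 0.0787]
tcp_rot: [[0.952, 0.308, 0.001], [0.308, -0.952, -0.0], [0.001, 0.001, -1.0]]
force: [0.7, -0.2, 0.4]
opening: 0.999
grasp_force: 0.0
time_s: 3.9
position: [0.4416, -0.0182, 0.0784]
tcp_rot: [[0.951, 0.31, 0.001], [0.31, -0.951, -0.0], [0.001, 0.0, -1.0]]
force: [0.4, -0.5, 3.3]
opening: 0.532
grasp_force: 30.0
time_s: 4.6
position: [0.4405, -0.018, 0.2273]
tcp_rot: [[0.951, 0.31, -0.002], [0.31, -0.951, 0.001], [-0.002, -0.001, -1.0]]
force: [0.0, 0.1, -1.1]
opening: 0.538
grasp_force: 30.0
[ 0.44026996 -0.01791546  0.22677691] 0.5343857860031184 29.999792786256876 [[0.9509, 0.3095, -0.0036], [0.3095, -0.9509, 0.0011], [-0.0031, -0.0022, -1.0]]
[{'extent': [300.0, 158.4, 318.9, 190.4], 'conf': 0.63}]
```

View pics/s1.png

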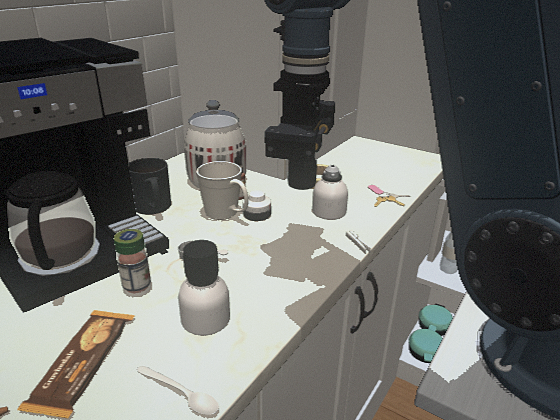

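The cap is held between the fingers, visible at about (310,175), and the bottles haven't moved. I'm carrying it over the neck.

```bash
python3 -m pendant '[[-0.032,0.227,0,0,0,0,1],[-0.064,0.454,0,0,0,0,1],[-0.096,0.68,0,0,0,0,1],[-0.128,0.86,0,0,0,0,1],[-0.128,0.908,0,0,0,0,1],[-0.128,0.908,0.03,0,0,0,1],[-0.128,0.908,0.06,0,0,0,1],[-0.128,0.908,0.06,0,0,0,1]]'
python3 -m pendant '[[0,0,0,0,0,0,1],[0,0,0,0,0,0,1],[0,0,0,0,0,0,1],[0,0,0,0,0,0,1]]'
python3 - <<'E'
from h import *
import cv2
p,d=capture("scene");s=readout.read_state();print(s['position'],s['opening'],s['force'],s['tcp_rot'].round(4).tolist())
np.savez("s2.npz",p=p,d=d)
cv2.imwrite("pics/s2.png",cv2.resize(p[90:240,250:400,::-1],None,fx=4,fy=4,interpolation=cv2.INTER_NEAREST))
for t in("cap_center","oil_bottle","neck_foot"):print(t,look_for(t,"scene"))
E
```

```text
time_s: 5.5
position: [0.4718, -0.1965, 0.2144]
tcp_rot: [[0.95, 0.311, -0.004], [0.311, -0.95, 0.003], [-0.003, -0.005, -1.0]]
force: [-0.6, 0.4, -0.6]
opening: 0.536
grasp_force: 30.0
time_s: 5.9
position: [0.4734, -0.1986, 0.2166]
tcp_rot: [[0.951, 0.31, 0.001], [0.31, -0.951, -0.0], [0.0, 0.001, -1.0]]
force: [-0.5, -0.7, -0.6]
opening: 0.538
grasp_force: 30.0
[ 0.47335903 -0.19866885  0.21654801] 0.5386419140385071 [-0.40190605  0.25068158 -1.39477184] [[0.9507, 0.31, 0.0005], [0.31, -0.9507, -0.0003], [0.0003, 0.0004, -1.0]]
cap_center [{'extent': [323.2, 131.5, 346.7, 157.6], 'conf': 0.86}]
oil_bottle [{'extent': [310.1, 164.7, 351.7, 223.5], 'conf': 0.91}, {'extent': [320.9, 130.7, 348.4, 156.5], 'conf': 0.54}]
neck_foot [{'extent': [311.8, 165.3, 347.8, 218.0], 'conf': 0.76}]
```

View pics/s2.png

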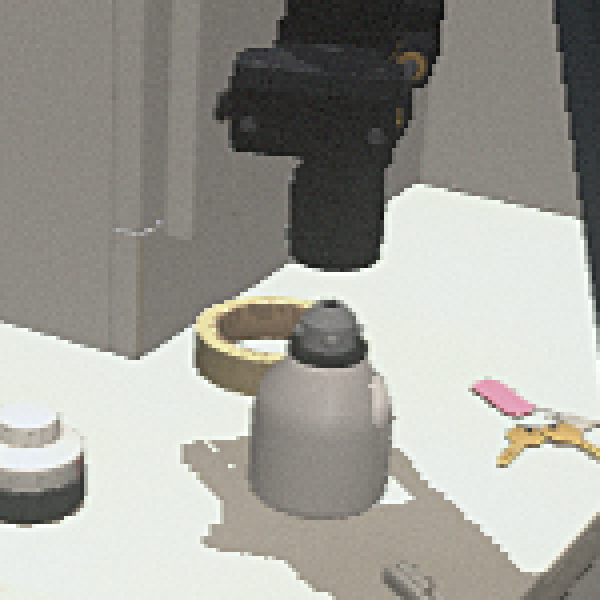

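```bash
python3 - <<'E'
from h import *
import cv2
z=np.load("s2.npz");p,d=z['p'],z['d'];c=calibration("scene");K=c['mtx'];Ti=np.linalg.inv(c['T'])
def proj(X):
    q=K@(Ti[:3,:3]@X+Ti[:3,3]);return q[:2]/q[2]
for zz in(.02,.04,.06,.087,.1,.109,.138,.15,.16): print(zz,proj(np.array([.4722,-.1985,zz])).round(1))
g=cv2.GaussianBlur(p,(1,3),0).astype(int).sum(2)
for r in range(146,222,4):
    print(r,' '.join(str(x) for x in g[r,308:354]//8))
P=cloud("scene",d,[308,125,354,158],0)
show(P,[(.135,.143),(.143,.15),(.15,.157),(.157,.164),(.164,.17)])
show(cloud("scene",d,[312,160,350,222],0),[(.04,.05),(.05,.06),(.06,.07),(.08,.09),(.09,.1),(.1,.112)])
E
```

```text
0.02 [328.5 203.4]
0.04 [329.1 195.2]
0.06 [329.8 186.8]
0.087 [330.6 175.2]
0.1 [331.1 169.6]
0.109 [331.4 165.6]
0.138 [332.3 152.5]
0.15 [332.8 147. ]
0.16 [333.1 142.3]
146 44 44 44 46 45 44 43 45 45 44 45 45 44 48 29 16 17 18 17 18 18 18 18 19 19 18 18 20 19 19 20 21 20 20 20 20 16 20 85 90 87 86 87 87 87 87
150 45 43 45 44 45 45 44 45 44 44 44 45 44 48 29 16 19 18 19 19 19 18 21 18 18 19 20 20 20 19 20 21 21 20 20 19 13 49 86 89 87 87 87 87 86 87
154 45 44 44 45 44 45 45 44 45 45 45 44 45 43 44 32 18 15 18 18 18 20 18 20 18 19 19 20 21 21 19 19 21 19 18 15 34 85 89 87 87 87 87 87 87 87
158 44 45 45 45 45 44 44 42 45 51 74 82 88 88 87 87 88 88 89 90 87 86 80 75 75 76 76 73 74 75 79 79 89 90 89 88 87 87 87 86 87 87 87 87 87 87
162 44 42 51 57 75 83 89 89 88 88 88 87 87 88 87 87 87 87 87 87 87 87 87 88 88 88 88 87 87 87 87 86 86 87 87 87 87 87 87 87 87 87 87 87 87 87
166 69 62 60 57 46 45 48 49 50 47 52 51 49 52 50 52 59 64 71 67 53 49 44 33 29 27 41 50 63 81 89 88 87 87 87 87 87 87 87 87 87 87 87 87 87 87
170 37 37 39 40 40 41 39 39 39 39 40 40 40 39 41 37 41 39 42 47 48 49 50 52
[... 2136 characters left out ...]
t [0.0413 0.0394 0.0069]
(0.164, 0.17) 66 mid [ 0.4682 -0.1832] mean [ 0.4602 -0.178   0.1669] ext [0.0432 0.0421 0.0058]
(0.04, 0.05) 154 mid [ 0.4676 -0.1865] mean [ 0.4593 -0.1753  0.0451] ext [0.0671 0.0514 0.01  ]
(0.05, 0.06) 173 mid [ 0.4708 -0.1926] mean [ 0.461  -0.1777  0.0547] ext [0.0706 0.0597 0.0098]
(0.06, 0.07) 205 mid [ 0.4714 -0.1924] mean [ 0.4622 -0.1824  0.0648] ext [0.066  0.0524 0.0099]
(0.08, 0.09) 108 mid [ 0.4708 -0.198 ] mean [ 0.4674 -0.1909  0.0851] ext [0.0392 0.0387 0.0086]
(0.09, 0.1) 74 mid [ 0.4726 -0.198 ] mean [ 0.4683 -0.1919  0.0951] ext [0.0304 0.0276 0.0098]
(0.1, 0.112) 76 mid [ 0.4702 -0.197 ] mean [ 0.4697 -0.196   0.1042] ext [0.0264 0.0228 0.0088]
```

```bash
cat >> h.py <<'E'
from scipy.optimize import least_squares
def fit(P,a,b,r,x0=(.47,-.2)):
    q=P[(P[:,2]>a)&(P[:,2]<b)]
    q=q[np.linalg.norm(q[:,:2]-x0,axis=1)<r+.012]
    s=least_squares(lambda x:np.hypot(q[:,0]-x[0],q[:,1]-x[1])-r,x0,loss='soft_l1',f_scale=.001)
    f=least_squares(lambda x:np.hypot(q[:,0]-x[0],q[:,1]-x[1])-x[2],(*x0,r),loss='soft_l1',f_scale=.001)
    print((a,b,r),len(q),s.x.round(4),'free',f.x.round(4))
E
python3 - <<'E'
from h import *
d=np.load("s2.npz")['d'];d0=np.load("scene0.npz")['d']
P=cloud("scene",d,[308,125,354,222],0)
fit(P,.144,.164,.0235)
fit(P,.008,.04,.038)
fit(P,.09,.1,.015)
P0=cloud("scene",d0,[305,160,354,222],0)
fit(P0,.008,.04,.038);fit(P0,.09,.1,.015)
C0=cloud("scene",d0,[282,225,315,262],0);fit(C0,.008,.038,.0235,(.442,-.02))
t=np.load("top0.npz")['d'];P=cloud("top",t,[360,190,415,245],0)
fit(P,.008,.04,.038);q=P[P[:,2]>.1];print(q.mean(0))
E
```

```text
(0.144, 0.164, 0.0235) 196 [ 0.4708 -0.1904] free [ 0.4688 -0.1875  0.0205]
(0.008, 0.04, 0.038) 465 [ 0.4728 -0.202 ] free [ 0.4726 -0.2016  0.0376]
(0.09, 0.1, 0.015) 74 [ 0.4722 -0.2017] free [ 0.4723 -0.2019  0.0152]
(0.008, 0.04, 0.038) 467 [ 0.4728 -0.202 ] free [ 0.4725 -0.2014  0.0375]
(0.09, 0.1, 0.015) 73 [ 0.4727 -0.2016] free [ 0.4733 -0.2027  0.016 ]
(0.008, 0.038, 0.0235) 363 [ 0.4411 -0.0217] free [ 0.4414 -0.0221  0.0239]
(0.008, 0.04, 0.038) 106 [ 0.4737 -0.2008] free [ 0.4735 -0.2004  0.0376]
[ 0.47293783 -0.19919875  0.10647436]
```

Laterally the cap is on the neck axis in this view (cap at about 333.5 px, seal at about 331.4 px, perspective accounted for). I'm lowering it onto the neck bevel and watching the force.

```bash
python3 -m pendant '[[0,0,0.04,0,0,0,1],[0,0,0.08,0,0,0,1],[0,0,0.11,0,0,0,1],[0,0,0.13,0,0,0,1],[0,0,0.14,0,0,0,1],[0,0,0.14,0,0,0,1]]'
python3 -m pendant '[[0,0,0.01,0,0,0,1],[0,0,0.02,0,0,0,1],[0,0,0.025,0,0,0,1],[0,0,0.025,0,0,0,1],[0,0,0.025,0,0,0,1]]'
python3 -m pendant '[[0,0,0.01,0,0,0,1],[0,0,0.015,0,0,0,1],[0,0,0.015,0,0,0,1],[0,0,0.015,0,0,0,1]]'
python3 - <<'E'
from h import *
s=readout.read_state();print({k:s[k] for k in('position','force','moment','opening')})
E
```

```text
time_s: 6.7
position: [0.4731, -0.1987, 0.1878]
tcp_rot: [[0.951, 0.31, -0.001], [0.31, -0.951, 0.001], [-0.001, -0.001, -1.0]]
force: [-0.0, -0.1, -0.6]
opening: 0.537
grasp_force: 30.0
time_s: 7.2
position: [0.4733, -0.1988, 0.1833]
tcp_rot: [[0.951, 0.31, 0.0], [0.31, -0.951, -0.0], [0.0, 0.0, -1.0]]
force: [0.4, -0.1, -1.4]
opening: 0.536
grasp_force: 30.0
time_s: 7.6
position: [0.4737, -0.1993, 0.1805]
tcp_rot: [[0.951, 0.31, 0.001], [0.31, -0.951, -0.001], [0.001, 0.001, -1.0]]
force: [0.5, -1.2, -0.8]
opening: 0.539
grasp_force: 30.0
{'position': array([ 0.4736588 , -0.1992769 ,  0.18048251]), 'force': array([ 0.47742981, -1.22292195, -0.76853722]), 'moment': array([-0.32747154, -0.09792382, -0.02236404]), 'opening': 0.5385772580594494}
```

```bash
python3 -m pendant '[[0,0.003,0.01,0,0,0,1],[0,0.003,0.015,0,0,0,1],[0,0.003,0.015,0,0,0,1],[0,0.003,0.015,0,0,0,1]]'
python3 -m pendant '[[0,0,0.005,0,0,0,1],[0,0,0.01,0,0,0,1],[0,0,0.015,0,0,0,1],[0,0,0.015,0,0,0,1]]'
python3 -m pendant '[[0,0,0.005,0,0,0,1],[0,0,0.01,0,0,0,1],[0,0,0.01,0,0,0,1],[0,0,0.01,0,0,0,1]]'
```

```text
time_s: 8.0
position: [0.474, -0.2, 0.1774]
tcp_rot: [[0.951, 0.31, 0.001], [0.31, -0.951, -0.001], [0.001, 0.002, -1.0]]
force: [1.2, -3.2, 0.8]
opening: 0.532
grasp_force: 30.0
time_s: 8.4
position: [0.4743, -0.2004, 0.1755]
tcp_rot: [[0.951, 0.31, 0.003], [0.31, -0.951, -0.003], [0.002, 0.003, -1.0]]
force: [1.2, -3.7, 9.5]
opening: 0.537
grasp_force: 30.0
time_s: 8.8
position: [0.4743, -0.2002, 0.173]
tcp_rot: [[0.951, 0.31, 0.003], [0.31, -0.951, -0.002], [0.002, 0.003, -1.0]]
force: [2.5, -4.2, 3.3]
opening: 0.539
grasp_force: 30.0
```

```bash
python3 -m pendant '[[0,0.008,0,0,0,0,1],[0,0.008,0,0,0,0,1],[0,0.008,0,0,0,0,1]]'
python3 -m pendant '[[0,0,0.005,0,0,0,1],[0,0,0.01,0,0,0,1],[0,0,0.015,0,0,0,1],[0,0,0.02,0,0,0,1],[0,0,0.02,0,0,0,1]]'
```

```text
time_s: 9.1
position: [0.4739, -0.2009, 0.172]
tcp_rot: [[0.951, 0.309, -0.0], [0.309, -0.951, 0.0], [-0.0, -0.0, -1.0]]
force: [1.8, -3.3, 1.3]
opening: 0.537
grasp_force: 30.0
time_s: 9.6
position: [0.4723, -0.1994, 0.1669]
tcp_rot: [[0.951, 0.309, -0.005], [0.309, -0.951, 0.004], [-0.003, -0.005, -1.0]]
force: [0.8, -1.1, -6.5]
opening: 0.534
grasp_force: 30.0
```

```bash
python3 -m pendant '[[0,0,0.005,0,0,0,1],[0,0,0.01,0,0,0,1],[0,0,0.01,0,0,0,1],[0,0,0.01,0,0,0,1],[0,0,0.01,0,0,0,1]]'
python3 -m pendant '[[0,0,0.005,0,0,0,1],[0,0,0.01,0,0,0,1],[0,0,0.01,0,0,0,1],[0,0,0.01,0,0,0,1],[0,0,0.01,0,0,0,1]]'
```

```text
time_s: 10.1
position: [0.4734, -0.2004, 0.1659]
tcp_rot: [[0.951, 0.31, -0.002], [0.31, -0.951, 0.001], [-0.001, -0.002, -1.0]]
force: [0.2, -1.1, -6.9]
opening: 0.538
grasp_force: 30.0
time_s: 10.6
position: [0.4742, -0.2013, 0.1647]
tcp_rot: [[0.951, 0.31, 0.001], [0.31, -0.951, -0.001], [0.0, 0.001, -1.0]]
force: [-1.1, -2.3, 1.1]
opening: 0.537
grasp_force: 30.0
```

```bash
python3 -m pendant '[[0,0,0.005,0,0,0,1],[0,0,0.01,0,0,0,1],[0,0,0.01,0,0,0,1],[0,0,0.01,0,0,0,1],[0,0,0.01,0,0,0,1]]'
python3 -m pendant '[[0,0,0.005,0,0,0,1],[0,0,0.005,0,0,0,1],[0,0,0.005,0,0,0,1],[0,0,0.005,0,0,0,1]]'
```

```text
time_s: 11.1
position: [0.4742, -0.2013, 0.1632]
tcp_rot: [[0.951, 0.31, 0.001], [0.31, -0.951, -0.001], [0.001, 0.001, -1.0]]
force: [-2.3, -2.8, 7.5]
opening: 0.538
grasp_force: 30.0
time_s: 11.5
position: [0.4742, -0.2013, 0.1625]
tcp_rot: [[0.951, 0.31, 0.001], [0.31, -0.951, -0.001], [0.001, 0.002, -1.0]]
force: [-2.0, -1.4, 10.1]
opening: 0.533
grasp_force: 30.0
```

```bash
python3 -m pendant '[[0,0,0.002,0,0,0,1],[0,0,0.002,0,0,0,1],[0,0,0.002,0,0,0,1],[0,0,0.002,0,0,0,1],[0,0,0.002,0,0,0,1]]'
python3 - <<'E'
from h import *
import cv2
p,d=capture("scene");s=readout.read_state();print(s['position'],s['force'],s['moment'])
cv2.imwrite("pics/s3.png",cv2.resize(p[90:240,250:400,::-1],None,fx=4,fy=4,interpolation=cv2.INTER_NEAREST))
P=cloud("scene",d,[305,140,354,222],0);fit(P,.008,.04,.038);fit(P,.09,.12,.0235)
E
```

```text
time_s: 12.0
position: [0.4742, -0.2013, 0.1623]
tcp_rot: [[0.951, 0.31, 0.001], [0.31, -0.951, -0.001], [0.001, 0.002, -1.0]]
force: [-2.0, -2.5, 11.0]
opening: 0.537
grasp_force: 30.0
[ 0.47420936 -0.20129034  0.1622831 ] [-2.21079866 -1.81462578 11.1289776 ] [-0.31277486  0.45016993  0.01213114]
(0.008, 0.04, 0.038) 469 [ 0.4727 -0.2021] free [ 0.4725 -0.2018  0.0377]
(0.09, 0.12, 0.0235) 303 [ 0.4715 -0.1918] free [ 0.4694 -0.1889  0.0205]
```

View pics/s3.png

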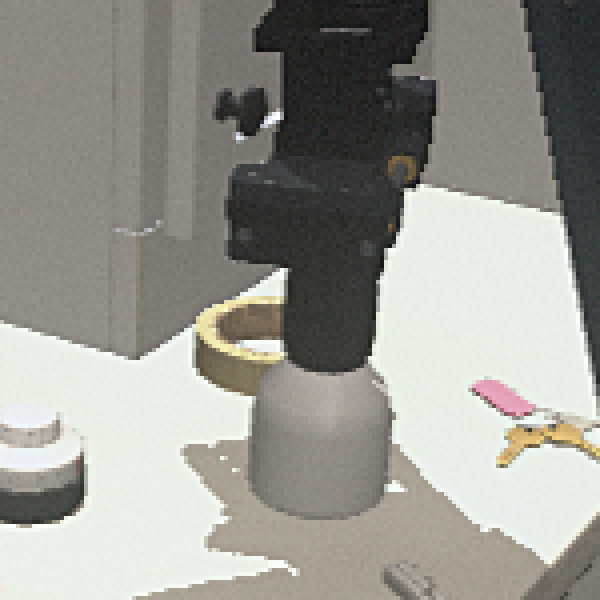

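The cap sits straight on the bottle, covering the neck down to the shoulder at crop pixel (325,368). The bottle is upright and hasn't moved, and the push is steady at about 11 N. I'm handing in.

```bash
python3 -c "
from rig import bot
print(bot.hand_in())"
```

```text
the job is handed in; nothing more can be done
None
```

The cap is clicked onto the open bottle and still held there at about 11 N (estimated seal squeeze just under 3 mm); the open bottle has not moved and the capped one was left alone. I handed the job in at about 12 s, and no verdict came back.

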